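# Log a nested specimen tray and peel it off for inspection

### The job

Pick up the barcode reader, hold it still for a second pointing straight down about 7 cm above the label in the top tray, and stand it upright back on the middle of its rubber pad. Then peel the top tray, which sticks all round, off the loaded trays by its corner fin: raise that corner a few centimetres while the opposite corner still rests in place, then take the tray off without lifting or shifting the loaded trays or disturbing the other things on the bench. Finish while still holding the top tray level and still, centred about 15 cm above the light plate; do not put it down.

Things in the scene. Friction and masses are not known exactly. Their poses are not given: they have to be found in the camera images.
- reader: Handheld barcode reader standing upright on its reading face, 120 mm tall, 180 g. Origin: centre of its underside; z points up out of the handle top. Foot 54 (x) x 46 (y) mm up to height 42; above it the handle, 42 (x) x 30 (y) mm, to height 120. Grip the handle across y (30 mm) from above.
- reader_window (a point): Centre of the reader's underside, where it looks out along the reader's -z.
- pad: Flat black rubber pad 120 x 120 x 4 mm fixed on the bench, on which the reader stands (home). Origin: centre of its underside.
- stack: The loaded trays: two plastic trays clipped together as one, with steel bars inside, mostly towards the fin corner, about 0.9 kg, loose on the bench. Outer 160 (x) x 115 (y) mm at the flange, 46 mm tall. Origin: centre of underside. At the start the top tray is nested in its mouth, same axes, the top tray's origin 32 mm above this one; 4 mm clearance all round inside.
- tray: The top tray: thin formed plastic tray, about 140 g, flange 160 (x) x 115 (y) x 4 mm, the flange's underside 14 mm above the origin, resting on the loaded trays' flange. Origin: centre of the pan's underside; pan 134 x 89 mm outside, open on top, inner floor 3 mm above the origin.
- fin (a point): Grip point on the tray's corner fin, at tray frame (70, 50, 41) mm. The fin is an upright plate 10 mm thick, 30 mm long along the tray's diagonal (its length points from the tray's centre 35.7 deg from tray +x towards +y), its top 48 mm above the tray's origin and 30 mm above the flange. Grip it across its 10 mm, i.e. fingers closing at right angles to that diagonal.
- fin_corner (a point): The flange's corner under the fin, on its underside, tray frame (80, 57.5, 14) mm. Rubber nibs inside the loaded trays' mouth pinch the long sides of the pan at four places, each dragging with about 2 N and letting go once the pan there has risen about 8 mm. Peeled slowly from this corner they let go in turn; lifted flat they all pull at once (about 8 N) and the loaded trays tend to come up too.
- far_corner (a point): The flange corner diagonally across from the fin, on its underside, tray frame (-80, -57.5, 14) mm.
- label (a point): Centre of the white barcode label, 60 x 36 mm, flat on the top tray's inner floor, tray frame (-25, -10, 3) mm, facing up.
- light_plate: Light plate: white panel in an aluminium frame, 180 (x) x 130 (y) x 12 mm, fixed on the bench. Origin: centre of its underside.
- bar_block: Bystander: block of steel test bars 50 x 45 x 30 mm, origin at centre of underside.
- caliper: Bystander: steel caliper 150 mm long lying flat (10 mm high), its jaws reaching 50 mm to its -y side; origin at its beam's middle, underside.
- oil_bottle: Bystander: small bottle, 48 mm diameter, 100 mm tall, origin at centre of underside.

How it is judged:
On the way, in this order (a step that is already met when the one before it is completed fails the run):
1. the reader is held still over the label, looking down at it (horizontal distance between reader_window and label below 0.02 m and z of reader_window in the frame of tray between 0.038 and 0.108 m and angle between reader's own z axis and vertical below 0.17 rad and linear speed of reader below 0.02 m/s and angular speed of reader below 0.15 rad/s and contact force between reader and the fingers above 1 N), for 0.6 s.
2. the reader stands upright on its pad, let go (horizontal distance between reader and pad below 0.03 m and z of reader in the frame of pad below 0.008 m and angle between reader's own z axis and vertical below 0.1 rad and contact force between reader and the fingers below 0.05 N and linear speed of reader below 0.02 m/s), for 0.2 s.
3. the fin corner is raised 20 mm while the opposite corner still rests in place and the loaded trays stay flat (height (world z) of fin_corner above 0.066 m and height (world z) of far_corner below 0.054 m and angle between stack's own z axis and vertical below 0.03 rad and contact force between tray and the fingers above 1 N), for 0.1 s.
At the end, for the whole second after the job is handed in: only the gripper holds the top tray, still, level within 0.15 rad, centred within 40 mm over the light plate, its underside 100 to 220 mm above the bench; loaded trays within 20 mm of their start; reader released, upright, within 30 mm of its pad's middle (all of step 2 and horizontal distance between tray and light_plate below 0.04 m and z of tray in the frame of light_plate between 0.1 and 0.22 m and angle between tray's own z axis and vertical below 0.15 rad and linear speed of tray below 0.03 m/s and angular speed of tray below 0.2 rad/s and contact force between tray and the fingers above 1 N and contact force between tray and stack below 0.05 N and contact force between tray and light_plate below 0.05 N and contact force between tray and reader below 0.05 N and distance of stack from where it was at the start of the episode below 0.02 m and angle between stack's own z axis and vertical below 0.05 rad); the arm keeps its last pose, push and grip.
It fails at once if the loaded trays are lifted, tipped or dragged along (more than 20 mm or 0.08 rad) (distance of stack from where it was at the start of the episode above 0.02 m or angle between stack's own z axis and vertical above 0.08 rad).
It fails at once if the reader is dropped over (angle between reader's own z axis and vertical above 0.8 rad).
It fails at once if a bystander is moved more than 25 mm (distance of any of bar_block, caliper, oil_bottle from where it was at the start of the episode above 0.025 m).
It also fails if it takes over 72 s, if anything falls off the work surface, if the arm or the gripper's body presses on something with over 40 N, if the wrist force passes 120 N, or if a joint passes its speed limit or range.

### The arm

A 7-joint arm with a two-finger parallel gripper is mounted at the origin on the work surface. World frame = base frame: x ahead of the robot, y to its left, z up, the work surface at z = 0. Lengths are in m, angles in rad, forces in N, time in s.
With the tool pointing down it reaches from about 0.35 to 0.9 m from the base axis. Payload 19.9 kg.
Tool frame: the origin (TCP) lies on the centre line of the jaws, within the pads' length; the fingertips stand 22 mm ahead of it and the grasp point (between the pads) lies 3 mm ahead of it (robot.tcp_to_tips is the distance from the TCP to the fingertips, in m); z points along the fingers, y is the line along which they close (so a half turn about z gives the same grasp; the last joint's range is limited). The gripper opens to 94 mm and grips with 3 to 60 N. Pads are 16 mm wide; open, the fingers measure 119 mm over their backs; the gripper's body (75 mm by 177 mm) begins 78 mm behind the grasp point.
Start: joints at [1.103, 0.417, -0.01, 1.614, 0.005, 1.111, -0.053], TCP at [0.258, -0.569, 0.227] pointing down, gripper open.
Joint ranges: [-2.81, 2.81], [-0.39, 2.02], [-1.27, 1.25], [0.06, 2.57], [-1.19, 4.33], [0.19, 2], [-2.82, 2.82]. Speed limits (rad/s): [1.89, 1.89, 2.39, 2.39, 3.01, 3.01, 3.01].

### API

Orientations are given as a 3x3 rotation matrix whose columns are the frame's x, y, z axes.
In Python, from rig import robot, grab_frame, camera_info, recognise, cut_out, tip_of, readout gives the robot as it stands. Calls block until the motion is done:
- robot.move_ptp(position, orientation): joint-space move of the TCP to a pose.
- robot.move_linear(position, velocity=0.15, frame=None, threshold=None): straight line of the TCP; frame=None keeps the orientation; velocity is the mean speed in m/s. With threshold (N) it stops when the force on the tool has changed by that much, and returns True; else False.
- robot.goto_joints(angles): joint-space move.
- robot.gripper_to(opening): finger opening in m; the grip force is fixed at half the most; returns when the fingers have stopped.
- robot.pause(seconds).
- robot.ik(position, orientation): joint angles nearest the present ones, or None.
- grab_frame(name): name is "side" or "top"; returns (picture, depth): 400x640x3 uint8, red, green, blue; 400x640 float32, m along the optical axis (not along the pixel's ray), 0 where there is no reading.
- camera_info(name): a dict with "fx", "fy", "cx", "cy" (pixels), "dist" ([k1, k2, p1, p2, k3] as OpenCV has them; the pictures are not rectified), "rvec" (rotation vector, rad) and "tvec" (3), from world to camera coordinates, as OpenCV has them. Camera axes: x right, y down, z forward; pixel columns grow to the right and rows downward; lengths in m; the calibration is good to about 2 mm. A picture is of the moment at which its call begins. camera_info takes no time and is no camera call.
A pose or a line that the arm cannot do raises robot.PlanningError and nothing moves.
- robot.sign_off(): hands the job in; it is judged then, once.
Trained networks look in the newest picture that a camera, given by its name, has taken for a name from the list of things; names that differ only in an ending like _2 or _b are one class to them, and where a whole thing is asked for, a point or a joint stands for the part that bears it (a point fixed in the world has none). Each returns a list of dicts, best first, with "p" (0 to 1); they miss things now and then, are a little off and sometimes report something else, mostly with a low value. They report only what shows in the picture. A call takes as long as a camera call.
- recognise(camera, query): "pixel" ([row, column] in pixels, amid what is visible of it).
- cut_out(camera, query): "pixels" (400x640 bool, what is visible of it) and "pixel" ([row, column] in pixels, amid what is visible of it).
- tip_of(camera, query): "pixel" ([row, column] in pixels: a listed point, or the origin of a listed thing).
Readings, each from a call of its own:
- readout.get_time(): time.
- readout.get_qpos(): joint angles.
- readout.get_joint_vel(): joint speeds.
- readout.get_effort(): joint torques, N m.
- readout.get_ee_pos(): TCP position.
- readout.get_tool_rot(): TCP orientation.
- readout.get_force(): force on the tool from outside, world axes, zero at the start.
- readout.get_moment(): the same for the moment, N m.
- readout.get_opening(): finger opening in m.
- readout.get_grasp_force(): force on a finger pad.
Only numpy, scipy, OpenCV 4.12 (cv2) and the standard library are available. Lean on these libraries where they do the work, as an engineer would, in place of code of your own. Each camera call takes 0.05 s, during which the arm holds its last target. There are 200 camera calls.

## Working session

There is one attempt and no reset: what is moved stays moved. The work goes in short steps, each a Python script; the robot and the scene stay as the last script left them, time stands still between calls to the robot, and variables do not carry over. Pictures are saved under pics/ and viewed, at most 10 in all, crops included, and the job is handed in when it is done.

```bash
mkdir -p pics; ls; python3 - <<'E'
from rig import *
import cv2
for n in("side","top"):
    p,d=grab_frame(n); cv2.imwrite(f"pics/{n}0.png",p[:,:,::-1]); print(n,camera_info(n)); 
    import numpy as np; np.save(f"pics/{n}0.npy",d)
print(readout.get_time(),readout.get_tool_rot())
E
```

```text
pics
rig.py
side {'fx': 439.3480655031368, 'fy': 439.3480655031368, 'cx': 316.75714987430507, 'cy': 196.945892199283, 'dist': array([-0.03216497,  0.        ,  0.        ,  0.        ,  0.        ]), 'rvec': array([ 1.03453912, -2.40696002,  1.05258314]), 'tvec': array([0.37401364, 0.36009959, 0.89715326])}
top {'fx': 485.8369077016397, 'fy': 485.8369077016397, 'cx': 309.0771052265154, 'cy': 204.38076839031532, 'dist': array([-0.14167794,  0.        ,  0.        ,  0.        ,  0.        ]), 'rvec': array([ 2.15821906, -2.20621852,  0.05087669]), 'tvec': array([-0.01042492,  0.5561933 ,  1.34197033])}
0.1 [[ 9.10706094e-01  4.13054601e-01 -5.52863502e-04]
 [ 4.13054957e-01 -9.10705603e-01  9.52328558e-04]
 [-1.10132197e-04 -1.09565443e-03 -9.99999394e-01]]
```

View pics/top0.png

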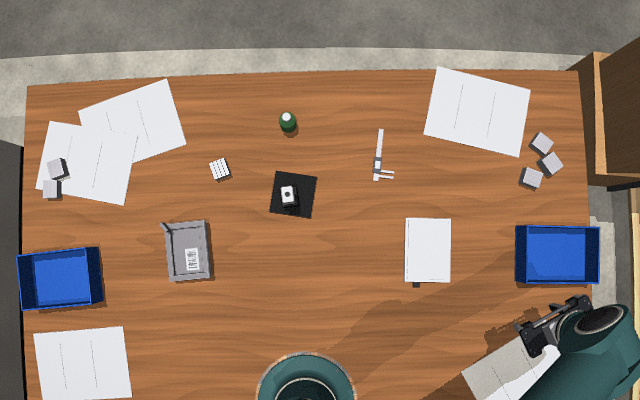

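View pics/side0.png

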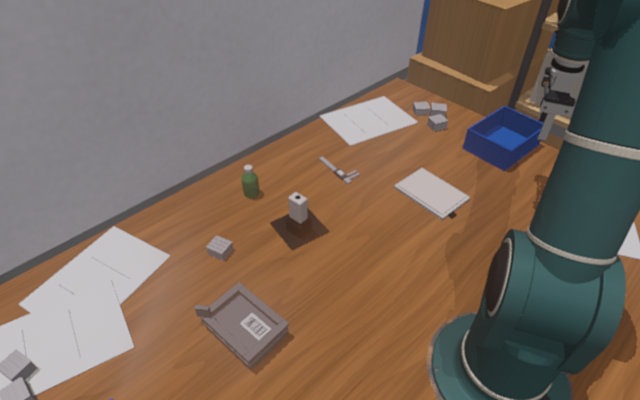

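The top view shows the tray centred near pixel (250,188) with its fin at (227,165). The reader is at (195,289) on its pad, the light plate at (250,428), the bar block at (168,220), the bottle at (122,288) and the caliper at (155,380). The side view shows the same things, unobstructed. Next I'll measure them.

```bash
cat > h.py <<'E'
from rig import *
import numpy as np, cv2
def cam(n):
    c=camera_info(n);K=np.array([[c["fx"],0,c["cx"]],[0,c["fy"],c["cy"]],[0,0,1]])
    R=cv2.Rodrigues(c["rvec"])[0];return K,c["dist"],R,c["tvec"]
def norm(n,px): # px Nx2 [row,col]
    K,D,R,t=cam(n);return cv2.undistortPoints(np.array(px,float).reshape(-1,1,2)[:,:,::-1].copy(),K,D)[:,0]
def cloud(n,mask,d):
    rc=np.argwhere(mask&(d>0));K,D,R,t=cam(n);u=norm(n,rc);z=d[rc[:,0],rc[:,1]]
    return (np.c_[u*z[:,None],z]-t)@R
def tri(pt,ps):
    P=[];
    for n in("top","side"):
        K,D,R,t=cam(n);P.append(np.c_[R,t])
    X=cv2.triangulatePoints(P[0],P[1],norm("top",[pt]).T,norm("side",[ps]).T)[:,0];X=X[:3]/X[3]
    e=[]
    for n,p in(("top",pt),("side",ps)):
        K,D,R,t=cam(n);q=cv2.projectPoints(X[None],R,t,K,D)[0].ravel();e.append(np.linalg.norm(q[::-1]-p))
    return X,e
def onplane(n,px,z):
    K,D,R,t=cam(n);r=np.c_[norm(n,px),np.ones(len(px))]@R;o=-R.T@t
    return o+r*((z-o[2])/r[:,2])[:,None]
E
python3 - <<'E'
from h import *
np.set_printoptions(precision=4,suppress=True)
D={n:grab_frame(n)[1] for n in("top","side")}
for q in("fin","fin_corner","far_corner","label","tray","reader","pad","light_plate","reader_window","stack"):
    a=tip_of("top",q);b=tip_of("side",q)
    if a and b: print(q,round(a[0]["p"],2),round(b[0]["p"],2),a[0]["pixel"],*tri(a[0]["pixel"],b[0]["pixel"]))
    else: print(q,len(a),len(b))
for q in("tray","reader","pad","light_plate","bar_block","oil_bottle","caliper"):
  for n in D:
    m=cut_out(n,q)
    if not m: print(q,n,"none");continue
    C=cloud(n,m[0]["pixels"],D[n]); 
    r=cv2.minAreaRect(C[:,:2].astype(np.float32))
    print(q,n,round(m[0]["p"],2),len(C),np.percentile(C[:,2],[2,50,98]),"rect",np.array(r[0]),np.array(r[1]),r[2],"med",np.median(C,0)[:2])
    np.save(f"pics/{q}_{n}.npy",C)
E
```

```text
fin 0.84 0.8 [225.8, 163.7] [0.5016 0.3734 0.0695] [np.float64(0.6951596529193319), np.float64(0.9018456690791288)]
fin_corner 0.73 0.93 [155.4, 380.1] [ 1.3447 -0.2082 -1.754 ] [np.float64(68.36664925815346), np.float64(61.19885754158383)]
far_corner 0.6 0.95 [276.4, 212.9] [0.3632 0.248  0.041 ] [np.float64(0.8872882920127383), np.float64(1.1412816239827024)]
label 0.58 0.56 [257.3, 190.8] [0.4085 0.3041 0.0311] [np.float64(3.0326603994377983), np.float64(3.978655860363121)]
tray 0.65 0.82 [252.7, 191.6] [0.4314 0.3156 0.0203] [np.float64(2.3452938027359105), np.float64(3.0152056414923125)]
reader 0.67 0.84 [194.7, 286.6] [0.5821 0.0372 0.0025] [np.float64(1.7502422992947895), np.float64(1.8434305237760023)]
pad 0.68 0.7 [195.1, 296.0] [ 0.5907  0.0201 -0.0122] [np.float64(2.716970294686881), np.float64(2.8106540746116226)]
light_plate 0.73 0.67 [247.3, 429.5] [ 0.4279 -0.3651 -0.0209] [np.float64(0.4911027304068207), np.float64(0.4682525375335956)]
reader_window 0.9 0.73 [199.0, 285.5] [0.5717 0.0424 0.011 ] [np.float64(0.5690301803983762), np.float64(0.6008925413871529)]
stack 0 
[... 1000 characters left out ...]
.0352] rect [0.6621 0.2282] [0.0514 0.0464] 19.43373680114746 med [0.6622 0.2255]
bar_block side 0.89 433 [0.0017 0.0281 0.0325] rect [0.6637 0.2311] [0.0532 0.0464] 18.363834381103516 med [0.6546 0.234 ]
oil_bottle top 0.53 304 [0.0071 0.0686 0.1033] rect [0.7867 0.0321] [0.0466 0.0463] 22.72490692138672 med [0.7791 0.03  ]
oil_bottle side 0.57 429 [0.0061 0.056  0.1004] rect [0.784  0.0403] [0.0436 0.0378] 23.222740173339844 med [0.7767 0.0434]
caliper top 0.7 390 [0.0003 0.0065 0.0141] rect [ 0.696  -0.2285] [0.145  0.0595] 5.103325366973877 med [ 0.6715 -0.2228]
caliper side 0.53 288 [-0.0018  0.0051  0.0127] rect [ 0.6977 -0.2314] [0.1482 0.0614] 0.7337979078292847 med [ 0.664  -0.2208]
```

```bash
python3 - <<'E'
from h import *
np.set_printoptions(precision=4,suppress=True)
for n in("top","side"):
    C=np.load(f"pics/reader_{n}.npy")
    for lo,hi in((.112,.128),(.05,.115),(.0,.04)):
        S=C[(C[:,2]>lo)&(C[:,2]<hi)]
        if len(S)<6: continue
        r=cv2.minAreaRect(S[:,:2].astype(np.float32));print(n,lo,len(S),r,S.mean(0))
    C=np.load(f"pics/tray_{n}.npy");
    S=C[(C[:,2]>.043)&(C[:,2]<.056)];r=cv2.minAreaRect(S[:,:2].astype(np.float32));print("flange",n,len(S),r,np.median(S[:,2]))
    S=C[(C[:,2]>.062)];r=cv2.minAreaRect(S[:,:2].astype(np.float32));print("fin",n,len(S),r,S.mean(0),S[:,2].max())
# ik check
from scipy.spatial.transform import Rotation as Ro
def down(a): # tool y at yaw a
    y=np.array([np.cos(a),np.sin(a),0]);z=np.array([0,0,-1.]);return np.c_[np.cross(y,z),y,z]
for a in(95,-85): print(a,robot.ik([.577,.036,.12],down(np.radians(a))),robot.ik([.408,.305,.2],down(np.radians(a))))
for a in(35.7+5.2+90,35.7+5.2-90): print(a,robot.ik([.5,.374,.073],down(np.radians(a))),robot.ik([.48,-.3,.2],down(np.radians(a))))
print(readout.get_time())
E
```

```text
top 0.112 173 ((0.5773076415061951, 0.03135723993182182), (0.04209595546126366, 0.029730193316936493), 6.767979621887207) [0.5765 0.031  0.1237]
top 0.05 53 ((0.5734744668006897, 0.02049035020172596), (0.025477835908532143, 0.055428627878427505), 58.424560546875) [0.5678 0.0225 0.0742]
top 0.0 22 ((0.5807633399963379, 0.031681619584560394), (0.060903795063495636, 0.04602550342679024), 5.817985534667969) [0.5754 0.0247 0.0246]
flange top 875 ((0.4337838292121887, 0.31765812635421753), (0.15889659523963928, 0.11347068846225739), 5.197322845458984) 0.050297915165018664
fin top 44 ((0.4671337604522705, 0.364602655172348), (0.08703254908323288, 0.016633033752441406), 12.812545776367188) [0.4956 0.3704 0.0758] 0.08720894377380034
side 0.112 179 ((0.5776633024215698, 0.03483957797288895), (0.043045006692409515, 0.030617501586675644), 4.09177827835083) [0.5752 0.0375 0.1216]
side 0.05 332 ((0.5791465640068054, 0.03607231378555298), (0.046212002635002136, 0.03194868192076683), 7.9023566246032715) [0.5701 0.0427 0.0824]
side 0.0 209 ((0.5671694278717041, 0.04784689098596573), (0.06494934856891
[... 174 characters left out ...]
.446595191955566) 0.04910387852762218
fin side 92 ((0.49774402379989624, 0.37501031160354614), (0.02696721814572811, 0.01037919893860817), 42.8972053527832) [0.4958 0.3754 0.0735] 0.08147692792266269
95 [ 0.4395  0.5663 -0.73    1.8065  0.4572  0.9449  1.1701] [ 0.2381  0.4959 -1.1919  1.8997  0.5181  1.1033  0.4989]
-85 [ 0.186   0.4872 -0.3861  1.8149  0.23    0.8836 -1.7898] [ 0.2299  0.4872 -1.1775  1.8999  0.5072  1.098  -2.6332]
130.9 [ 0.0338  0.895  -1.089   1.7037  0.8795  1.1138  0.954 ] [ 1.3068  0.5675 -1.0833  1.7664  0.5479  1.1474  2.3363]
-49.099999999999994 [-0.243   0.6786 -0.6205  1.7127  0.4815  0.9076 -1.9189] [ 0.6648  0.3482 -0.1984  1.7865  0.0793  1.0146 -0.4208]
1.9
```

```bash
cat >> h.py <<'E'
np.set_printoptions(precision=4,suppress=True)
def down(a):
    a=np.radians(a);y=np.array([np.cos(a),np.sin(a),0]);z=np.array([0,0,-1.]);return np.c_[np.cross(y,z),y,z]
def st(s=""): print(s,readout.get_time(),readout.get_ee_pos(),readout.get_opening(),readout.get_grasp_force(),readout.get_force())
def shot(f,n="top",):
    p,d=grab_frame(n);cv2.imwrite(f"pics/{f}.png",p[:,:,::-1]);return p,d
E
python3 - <<'E'
from h import *
R=down(95.5)
robot.move_ptp([.5775,.0335,.2],R)
robot.move_linear([.5775,.0335,.098],.12); st("at")
robot.gripper_to(.02); st("grip")
robot.move_linear([.5775,.0335,.225],.15)
robot.move_linear([.410,.3065,.225],.2)
robot.move_linear([.410,.3065,.199],.08)
robot.pause(.3);st("over")
p,d=grab_frame("side");cv2.imwrite("pics/s1.png",p[:,:,::-1])
a=tip_of("side","reader_window");m=cut_out("side","reader")
if a: print(a[0],onplane("side",[a[0]["pixel"]],.105))
if m:
    C=cloud("side",m[0]["pixels"],d);print(m[0]["p"],np.percentile(C,[2,50,98],axis=0));
    S=C[C[:,2]<.145]; print(cv2.minAreaRect(S[:,:2].astype(np.float32)))
robot.pause(.7)
E
```

```text
at 5.325 [0.5779 0.0336 0.0987] 0.0938472775425314 0.0 [ 0.1763  0.883  -0.4914]
grip 6.325 [0.5775 0.0335 0.098 ] 0.030197645082184574 29.981153905391693 [-0.1106 -0.0663 -0.8226]
over 9.85 [0.4101 0.3066 0.1992] 0.029818969813198436 29.980787336826324 [ 0.2304 -0.3652 -1.7985]
0.97 [[0.3836 0.2859 0.11  ]
 [0.3919 0.3136 0.153 ]
 [0.4297 0.3317 0.2262]]
((0.4357577860355377, 0.27009469270706177), (0.06465716660022736, 0.1534801721572876), 33.74480056762695)
```

View pics/s1.png

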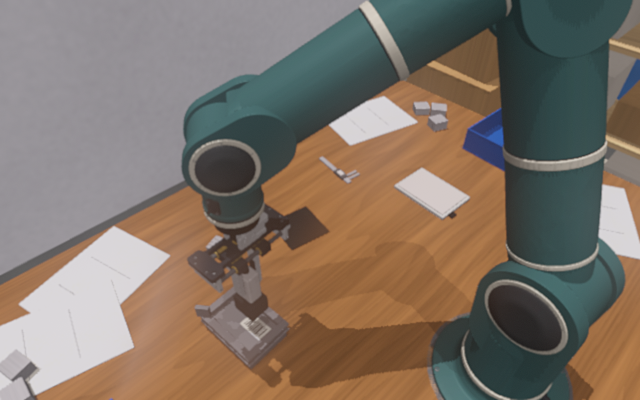

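The reader hangs upright over the label, with its foot at about pixel (305,253), and the tray and the other things haven't moved. Next I'll put it back on the pad's middle.

```bash
python3 - <<'E'
from h import *
x,y=.588,.0222
robot.move_linear([.410,.3065,.23],.12)
robot.move_linear([x,y,.225],.2)
robot.move_linear([x,y,.108],.12)
print(robot.move_linear([x,y,.096],.03,threshold=4)); st("down")
robot.gripper_to(.085); robot.pause(.2)
robot.move_linear([x,y,.24],.15); st("up")
robot.move_ptp([.5,.374,.2],down(35.7+5.3-90))
print(readout.get_qpos()); st()
p,d=shot("s2","side")
m=cut_out("side","reader"); C=cloud("side",m[0]["pixels"],d)
S=C[C[:,2]>.112];print(m[0]["p"],cv2.minAreaRect(S[:,:2].astype(np.float32)),np.percentile(C[:,2],[2,98]))
E
```

```text
True
down 14.4417 [0.5883 0.022  0.0975] 0.02953207614317687 29.99716490507126 [ 2.0831 -0.147   0.1912]
up 16.7083 [0.5876 0.0221 0.2391] 0.08495170657481346 0.0 [-0.2482 -0.5122 -0.4465]
[-0.404   0.4695 -0.3861  1.6323  0.1947  1.0781 -1.7   ]
 19.3417 [0.5002 0.3737 0.1999] 0.08499913030446075 0.0 [0.8926 0.2164 0.6497]
0.89 ((0.5882629156112671, 0.024770040065050125), (0.0408363938331604, 0.030042564496397972), 7.204094409942627) [0.0122 0.1255]
```

View pics/s2.png

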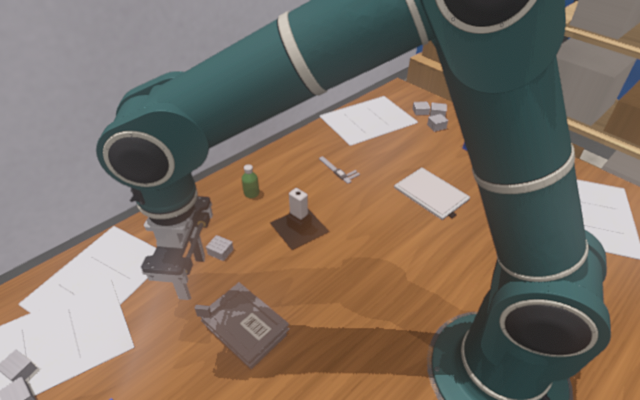

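The reader stands upright at the pad's middle, measured at (0.588, 0.025), pixel (205,298). The open gripper is above the fin. Next come the grasp and the peel.

```bash
cat >> h.py <<'E'
from scipy.spatial.transform import Rotation as Ro
YAW=5.3; C0=np.array([.4342,.319,.032]); RT=Ro.from_euler("z",YAW,degrees=True).as_matrix()
FIN=C0+RT@[.070,.050,.041]; FAR=C0+RT@[-.08,-.0575,.014]
dg=(FIN-FAR)*[1,1,0]; dg/=np.linalg.norm(dg); kx=np.cross(dg,[0,0,1.])
R0=down(35.7+YAW-90); T0=FIN+[0,0,.004]
def tilt(deg,lift=0):
    R=Ro.from_rotvec(kx*np.radians(deg)).as_matrix()
    return FAR+R@(T0-FAR)+[0,0,lift],R@R0
def tray_view(n="side"):
    p,d=grab_frame(n)
    for q in("fin_corner","far_corner","fin"):
        a=tip_of(n,q)
        for z in a[:1]: print(q,round(z["p"],2),z["pixel"])
    return p,d
E
python3 - <<'E'
from h import *
print(FIN,FAR,T0)
for t,l in((0,0),(5,0),(9,0),(13,0),(13,.1),(0,.13)): print(t,robot.ik(*tilt(t,l)))
R=R0
for y in(.2,0,-.15,-.296): print(y,robot.ik([.482,y,.25],R))
robot.move_linear(T0+[0,0,.04],.1)
print(robot.move_linear(T0,.04,frame=R0,threshold=4)); st("at fin")
robot.gripper_to(0.0); st("gripped"); print(readout.get_moment())
E
```

```text
[0.4993 0.3753 0.073 ] [0.3599 0.2544 0.046 ] [0.4993 0.3753 0.077 ]
0 [-0.4361  0.6135 -0.3491  1.7175  0.2636  0.857  -1.7555]
5 [-0.4222  0.5471 -0.3534  1.7908  0.2649  0.7606 -1.7606]
9 [-0.4108  0.4946 -0.3567  1.85    0.2661  0.6819 -1.765 ]
13 [-0.3992  0.4427 -0.3598  1.9095  0.2677  0.6017 -1.7698]
13 [-0.3503  0.3162 -0.4106  1.8269  0.1778  0.8026 -1.6932]
0 [-0.4054  0.463  -0.388   1.625   0.1916  1.0914 -1.7004]
0.2 [-0.122   0.2308 -0.3826  1.8323  0.0961  1.0965 -1.3946]
0 [ 0.2087  0.1485 -0.2991  1.9239  0.0495  1.0762 -0.9661]
-0.15 [ 0.4127  0.1856 -0.194   1.8763  0.0403  1.0834 -0.6521]
-0.296 [ 0.5024  0.2905 -0.0074  1.7394  0.0024  1.1118 -0.3609]
False
at fin 21.575 [0.4994 0.3753 0.0773] 0.08507088240916023 0.0 [ 0.5163 -0.5964 -0.0899]
gripped 22.7083 [0.4996 0.3751 0.077 ] 0.010044543279228725 30.000264644622803 [ 2.8892 -0.4497 -0.8164]
[-0.1216 -0.6322  0.0594]
```

```bash
python3 - <<'E'
from h import *
for t in(1.5,3,4.5,6,7.5,9):
    p,R=tilt(t); robot.move_linear(p,.015,frame=R); print(t,readout.get_force(),readout.get_moment(),readout.get_opening())
robot.pause(.3); st()
p,d=shot("s3","side"); cv2.imwrite("pics/s3c.png",cv2.resize(p[200:400,120:360,::-1],None,fx=3,fy=3))
E
```

```text
1.5 [ 1.2862  0.3656 -5.9856] [-0.0945 -0.314   0.1412] 0.00972774487864325
3 [-0.3366 -1.1824 -6.1704] [-0.4409 -0.0724  0.1406] 0.009710367828950859
4.5 [-0.8102  0.447   0.3829] [ 0.1443  0.4244 -0.0434] 0.010129871323628655
6 [ 0.5578  1.5855 -1.3431] [ 0.4057 -0.0926 -0.116 ] 0.009678893413308793
7.5 [ 0.5448  1.192  -1.9296] [ 0.2856  0.0268 -0.1234] 0.009772379812395152
9 [-0.8908  0.8083 -1.9009] [ 0.0867  0.0955 -0.0477] 0.010087693771700584
 25.8583 [0.4939 0.3706 0.1054] 0.009705557835212118 30.003072023391724 [ 0.1931 -0.6673 -0.4685]
```

View pics/s3c.png

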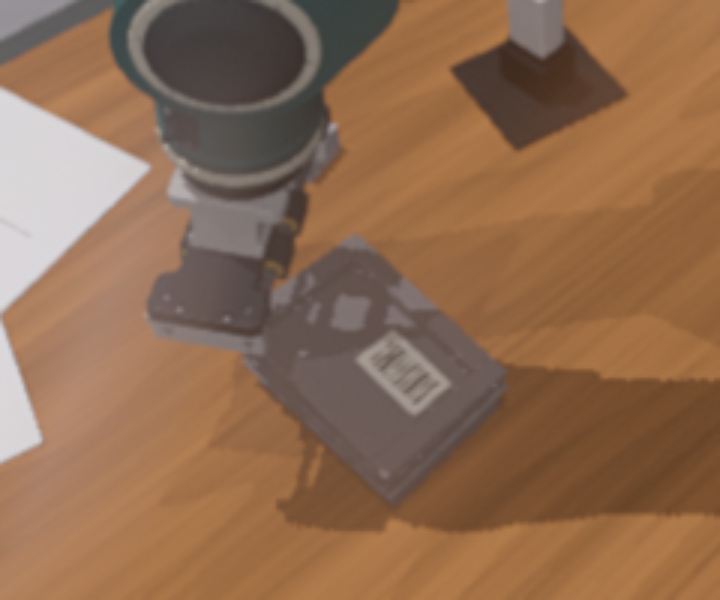

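The picture shows the tray's fin end raised and its far corner, at crop (385,495), still down on the stack. I'll check the tilt with a plane fit through the floor around the label.

```bash
cat >> h.py <<'E'
def floor_tilt(n="side"):
    p,d=grab_frame(n); a=cut_out(n,"label"); b=cut_out(n,"tray")
    for nm,m in(("label",a),("tray",b)):
        if not m: print(nm,"none"); continue
        k=m[0]["pixels"].astype(np.uint8); k=cv2.erode(k,np.ones((3,3)))>0
        C=cloud(n,k,d); 
        A=np.c_[C[:,:2]-C[:,:2].mean(0),np.ones(len(C))]; w=np.ones(len(C),bool)
        for _ in range(8):
            s=np.linalg.lstsq(A[w],C[w,2],rcond=None)[0]; w=abs(A@s-C[:,2])<.006
        print(nm,round(m[0]["p"],2),len(C),w.sum(),"slope along diag deg",np.degrees(np.arctan(s[:2]@dg[:2])),"across",np.degrees(np.arctan(s[:2]@kx[:2])),"c",C.mean(0)[:2],s[2],"zrange",np.percentile(C[:,2],[2,98]))
    return p,d
E
python3 - <<'E'
from h import *
for n in("side","top"): floor_tilt(n)
tgt,R=tilt(9); print(tgt)
lab=C0+RT@[-.025,-.010,.003]; print("label expected at 9deg",FAR+Ro.from_rotvec(kx*np.radians(9)).as_matrix()@(lab-FAR))
E
```

```text
label 0.64 3329 1966 slope along diag deg 8.903434434743243 across 0.48163285799386774 c [0.4336 0.3179] 0.049595370600776095 zrange [0.0411 0.0751]
tray 0.61 3320 1966 slope along diag deg 8.903434434743245 across 0.48163285799395045 c [0.4325 0.318 ] 0.04946573589315818 zrange [0.0411 0.0749]
label 0.71 1491 1094 slope along diag deg 8.019980382784919 across 0.7327166612564504 c [0.4332 0.3064] 0.05023026873486809 zrange [0.0403 0.0734]
tray 0.56 1624 1108 slope along diag deg 1.7037737372205912 across 8.634997953844826 c [0.4332 0.3072] 0.05431101881521512 zrange [0.0406 0.0735]
[0.4939 0.3706 0.1055]
label expected at 9deg [0.4109 0.3073 0.0465]
```

The tray follows the commanded 9°, so step 3 should be met. I'll carry on with the peel and lift the tray clear.

```bash
python3 - <<'E'
from h import *
for t in(10.5,12,13):
    p,R=tilt(t); robot.move_linear(p,.015,frame=R); print(t,readout.get_force())
for l in(.005,.01,.02,.04,.08):
    p,R=tilt(13,l); robot.move_linear(p,.03,frame=R); print(l,readout.get_force())
st()
p,R=tilt(0,.16); robot.move_linear(p,.06,frame=R); robot.pause(.3); st()
floor_tilt("side"); p,d=floor_tilt("top"); cv2.imwrite("pics/t4.png",p[:,:,::-1])
a=grab_frame("side")[0]; cv2.imwrite("pics/s4.png",a[:,:,::-1])
E
```

```text
10.5 [-0.2406  0.5086 -1.8432]
12 [-0.5161 -0.6904 -1.0843]
13 [ 0.0033  0.6664 -1.2358]
0.005 [-0.2215 -0.3308 -1.2624]
0.01 [-0.5324 -0.3714 -1.2329]
0.02 [ 0.0878  0.0262 -1.7043]
0.04 [-0.0814  0.3556 -1.2037]
0.08 [-0.41   -0.0705 -2.058 ]
 30.9417 [0.4904 0.3675 0.1975] 0.009651740396258532 29.999707639217377 [-0.41   -0.0705 -2.058 ]
 32.075 [0.4992 0.3751 0.237 ] 0.009911425132018155 29.99975860118866 [ 0.3324  0.2986 -0.7002]
label 0.69 3825 2189 slope along diag deg -0.24040428159847105 across 0.6072813234849612 c [0.4352 0.3189] 0.19473993114282903 zrange [0.1924 0.2113]
tray 0.82 3759 2189 slope along diag deg -0.24040428159826033 across 0.607281323484803 c [0.4358 0.3192] 0.1947391975484974 zrange [0.1924 0.2113]
label 0.88 2403 1579 slope along diag deg -0.058059275438078324 across -0.06300224830377676 c [0.4387 0.3151] 0.1955119781654443 zrange [0.1914 0.2138]
tray 0.68 2390 1584 slope along diag deg -0.05643529373526785 across -0.07790640425498654 c [0.4386 0.3154] 0.19551403948183876 zrange [0.1914 0.2138]
```

View pics/s4.png

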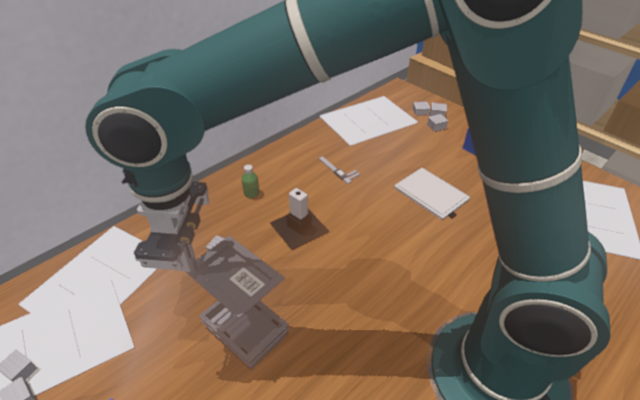

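The tray hangs level, clear of the stack, which is still where it was at pixel (330,245). Next I'll carry it over to the light plate.

```bash
python3 - <<'E'
from h import *
robot.move_linear([.480,.2,.237],.15); robot.move_linear([.480,-.296,.237],.15)
robot.move_linear([.480,-.296,.205],.06); robot.pause(.5); st()
floor_tilt("side"); p,d=floor_tilt("top"); cv2.imwrite("pics/t5.png",p[:,:,::-1])
m=cut_out("top","tray");C=cloud("top",m[0]["pixels"],d);C=C[C[:,2]>.13];print(cv2.minAreaRect(C[:,:2].astype(np.float32)))
E
```

```text
38.3917 [ 0.48   -0.296   0.2051] 0.009568970377160544 29.999686181545258 [-0.5242  0.1469 -1.9393]
label 0.82 1400 844 slope along diag deg 4.424141945745835 across -8.728051924177757 c [ 0.4141 -0.3554] 0.16423346526936422 zrange [0.1585 0.1782]
tray 0.92 1350 838 slope along diag deg 4.480859355236891 across -8.752931924069898 c [ 0.4131 -0.355 ] 0.1643202576972394 zrange [0.1585 0.1782]
label none
tray noneTraceback (most recent call last):
  File "<stdin>", line 5, in <module>
IndexError: list index out of range
```

View pics/t5.png

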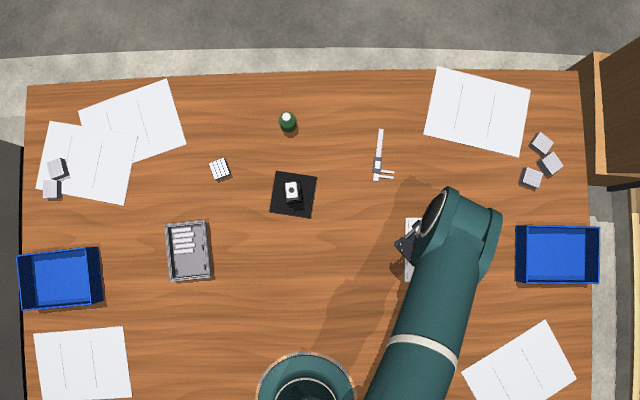

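The top view shows the stack at (250,188), the reader at (192,292) and the bystanders all unmoved, while the arm hides the tray. The slope fit there is doubtful because it mixes surfaces, so I'll check level from the side.

```bash
python3 - <<'E'
from h import *
p,d=grab_frame("side"); m=cut_out("side","tray")[0]["pixels"]
cv2.imwrite("pics/s6.png",cv2.resize(p[60:260,340:580,::-1],None,fx=3,fy=3))
C=cloud("side",m,d)
L=(C-[.415,-.352,.161])@RT   # rough tray frame
print("tool z",readout.get_tool_rot()[:,2])
for i in np.arange(-.08,.08,.02):
    print(["%.3f/%d"%(np.median(S[:,2]),len(S)) if len(S)>4 else "--" for j in np.arange(-.06,.06,.02) for S in [L[(abs(L[:,0]-i-.01)<.01)&(abs(L[:,1]-j-.01)<.01)]]])
E
```

```text
tool z [-0.  0. -1.]
['0.014/22', '0.015/29', '0.014/28', '0.015/24', '0.015/32', '0.014/48']
['0.013/45', '0.001/48', '0.000/29', '-0.000/33', '0.000/6', '0.014/42']
['0.014/45', '0.001/46', '-0.000/32', '-0.000/36', '-0.001/6', '0.013/44']
['0.013/36', '0.001/50', '-0.000/30', '-0.000/35', '-0.000/8', '0.014/44']
['0.013/38', '0.001/50', '-0.000/31', '-0.000/31', '0.000/7', '0.014/41']
['0.014/40', '0.000/46', '0.000/31', '-0.000/33', '0.001/7', '0.013/37']
['0.013/41', '-0.000/40', '-0.000/29', '-0.000/30', '0.000/7', '0.015/52']
['0.012/11', '0.013/39', '0.013/44', '0.012/35', '0.009/9', '0.015/19']
```

View pics/s6.png

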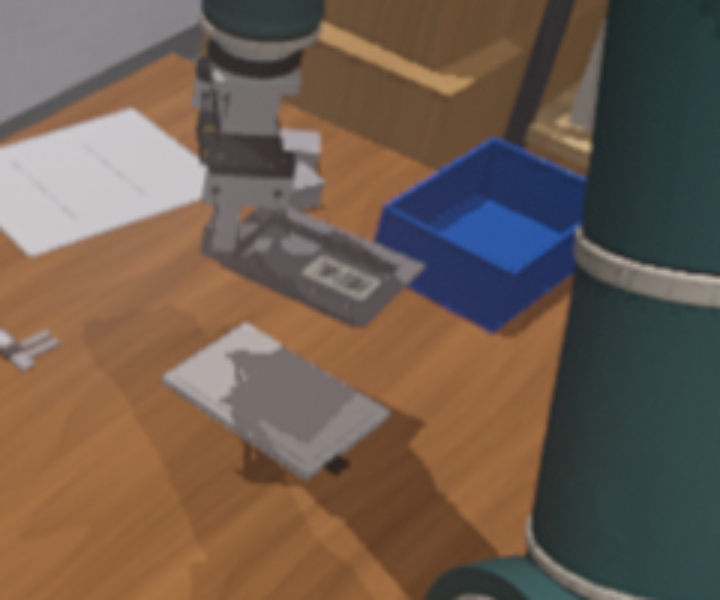

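The height grid is flat: floor and flange are each constant within about 2 mm, so the tray is level. It is centred over the light plate with its floor at about 0.161 m, so I'm handing in.

```bash
python3 -c "
from h import *
st(); print(robot.sign_off())"
```

```text
38.8417 [ 0.48  -0.296  0.205] 0.010025982213636531 29.999712109565735 [-0.5357  0.8601 -1.0263]
the job is handed in; nothing more can be done
None
```

The job is handed in at 38.8 s, verdict not shown: by my measurements the reader was held over the label and stands at its pad's middle, and the top tray was peeled off and is held level about 15 cm over the light plate, with nothing else visibly moved.

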